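# Fit the grain mill's hopper and set its stones two turns open

### The arm

A 7-joint arm with a two-finger parallel gripper is mounted at the origin on the work surface. World frame = base frame: x ahead of the robot, y to its left, z up, the work surface at z = 0. Lengths are in m, angles in rad, forces in N, time in s.
With the tool pointing down it reaches from about 0.35 to 0.9 m from the base axis. Payload 19.9 kg.
Tool frame: the origin (TCP) lies at the very end of the fingers, on their centre line; the grasp point (between the pads) lies hold_point_z behind it (hold_point_z is the distance from the TCP to the grasp point, in m); x points along the fingers, z is the direction in which the jaws open and shut, and the axes are right-handed (so a half turn about x gives the same grasp; the last joint's range is limited). The gripper opens to 85 mm and grips with 20 to 120 N. Pads are 22 mm wide; open, the fingers measure 114 mm over their backs; the gripper's body (76 mm by 85 mm) begins 54 mm behind the grasp point. The pads swing forward as they close: fully open they stand 13 mm farther back than shut.
Start: joints at [1.236, 0.417, -0.01, 1.614, 0.005, 1.111, -0.053], TCP at [0.18, -0.598, 0.2] pointing down, gripper open.
Joint ranges: [-2.81, 2.81], [-0.39, 2.02], [-1.27, 1.25], [0.06, 2.57], [-1.19, 4.33], [0.19, 2], [-2.82, 2.82]. Speed limits (rad/s): [1.89, 1.89, 2.39, 2.39, 3.01, 3.01, 3.01].

### API

Orientations are given as [roll, pitch, yaw] about the fixed x, y, z axes, in that order (R = Rz(yaw) Ry(pitch) Rx(roll)).
In Python, from workcell import * gives the robot as it stands. The module is installed in compiled form; this text tells all that it offers.
- The arm moves only by the shell command python3 -m crank 'ROWS' [OPENING]. ROWS is JSON, a list of rows, each a list of 2 entries, a list of its own where there are three numbers: the shift along the tool's x, y, z in mm, then the turn about the tool's x in degrees. A call has 1 to 8 rows; each row shifts and turns the commanded pose from where the row before left it, along the tool's axes as they then stand; what a row does not reach is not made up. A row lasts 1/10 s, in which the tool goes at most 50 mm and 8.59 degrees, less where a joint would pass 70% of its speed; a pose out of reach is approached as far as the arm can. A call is refused whole if a number of a shift passes 50 or a number of a turn 8.59, either way. A call with a gripper value outside its range is refused whole. OPENING is the closure, from 0 (fully open) to 1 (shut), set as the call begins (- or left out, the last holds). The fingers move at their own pace and stop on an object; the grip force is fixed at half the most. Time passes only in rows, so rows that do not move let the fingers close. It gives the time, the measured TCP pose, the force and the opening at its end, in the units of the state.
- read_state(): the state, without advancing time (a new reading comes with each control period).
- capture(name): name is "side" or "top" or "wrist"; returns a dict with "image" (384x512x3 uint8, red, green, blue), "range_z" (384x512 float32, m along the optical axis (not along the pixel's ray), 0 where there is no reading), "fx", "fy", "cx", "cy" (pixels), "k1" (the pictures are not rectified: a ray, as slopes to the right and down, at radius r is drawn at 1 + k1 r^2 times it, then the intrinsics apply), "view" (4x4, takes a point from world to camera coordinates). Camera axes: x right, y up, looking along -z (the intrinsics and any distortion apply to the point x, -y, -z); pixel columns grow to the right and rows downward; lengths in m; the calibration is good to about 2 mm. A picture is of the moment at which its call begins.
- close_job(): hands the job in, once; it reports no verdict.
The state is a dict: "time": time; "joint_positions": joint angles; "joint_velocities": joint speeds; "joint_torque": joint torques, N m; "eef_pos": TCP position; "eef_rot": TCP orientation; "contact_force": force on the tool from outside, world axes, zero at the start; "moment": the same for the moment, N m; "finger_gap": opening from 0.0 (shut) to 1.0 (fully open).
Only numpy, scipy, OpenCV 4.12 (cv2) and the standard library are available. Lean on these libraries where they do the work, as an engineer would, in place of code of your own. Each camera call takes 0.05 s, during which the arm holds its last target.

### The job

Get the grain mill ready for a coarse grind: first fit the steel hopper fully down onto the two alignment pegs on top of the mill and let go of it. Then, by its black handle, turn the red setting wheel clockwise (seen from above) all the way closed to its stop, and from the stop back it off counter-clockwise exactly two full turns. Finish still gripping the wheel's black handle, with the wheel standing still there, and leave everything else on the counter where it is.

Things in the scene. Friction and masses are not known exactly. Their poses are not given: they have to be found in the camera images.
- hopper: The loose hopper, about 0.4 kg: a steel cup (100 mm across at the mouth, which is 85 mm up) on a dark flange 150 x 80 x 12 mm, with a dark wooden carrying bar across its mouth. Origin: centre of the flange's underside; z up, x along the flange's long side and along the bar. Two through holes, 14 mm across, in the flange at x = +58 and -58 mm. It fits either way round.
- hopper_bar (a point): Centre of the hopper's wooden carrying bar, the place to grip: the bar is 12 mm wide (along y), 18 mm high and 112 mm long (along x), its top 101 mm and its middle 92 mm above the flange's underside; beneath it the cup is empty for 60 mm or more and the mouth is open for 40 mm on either side of the bar at its middle. Axes as the hopper.
- hopper_base (a point): Centre of the underside of the hopper's flange; axes as the hopper.
- mill: The grain mill, fixed to the counter: a pale wooden box with a flat metal top, 200 mm along its x, 320 mm along its y, the top 120 mm above the counter, a dark drawer front with a brass knob on its -x side. Origin: centre of its underside; z up. Hopper seat on its -y half, red wheel on its +y half.
- seat (a point): The hopper's place: a point on the mill's top, half-way between two upright brass pegs 58 mm from it along +x and -x. Pegs 10 mm in diameter, 14 mm high, the upper 5 mm tapering to 4 mm. Axes as the mill. Seated, the hopper's flange lies flat on the mill's top, its centre at this point and its x axis along this x axis, either way round.
- wheel_axis (a point): Point on the upright axis of the setting wheel, at the height of the middle of its handle (184 mm above the counter). Axes as the mill; it lies 180 mm from the seat along +y. The wheel's red rim has a radius of 45 mm to its middle and 51 mm outside, and its top is 28 mm below this point.
- wheel_handle: Black upright handle on the rim of the wheel, a cylinder 18 mm in diameter and 54 mm high, free to spin on its own pin, 45 mm from the wheel's axis. Origin at its centre, half-way up: the place to grip from above. With the wheel at its stop the handle lies at -x (mill axes) from the wheel's axis.
- wheel (a joint): Angle of the setting wheel in rad: 0 at the closed stop, growing counter-clockwise seen from above as it is opened, counted on over several turns (12.57 is two turns); range 0 to 20. It turns stiffly (about 0.12 N m) and stays where it is left. The handle's direction from the axis, in the mill's axes, is pi + this angle.
- cloche: Glass cloche (180 mm across, 200 mm high) standing on a round wooden board 230 mm across; origin under the board's centre. Leave alone.
- bowl: Stainless mixing bowl, 190 mm across, 80 mm high; origin under its centre. Leave alone.
- spatula: Pale green spatula lying on the counter beyond the mill; origin on its underside. Leave alone.
- crock: White ceramic crock, 120 mm across and 140 mm high, with wooden spoons standing in it up to 265 mm; origin under its centre. Leave alone.
- timer: White mechanical timer, 50 x 80 x 70 mm, with a small toggle on top (to 88 mm); origin under its centre. Leave alone.
- jar: Amber glass jar with a cork lid, 80 mm across, 120 mm high; origin under its centre. Leave alone.

How it is judged:
By the outcome, as a careful person would: the job done as asked, in the order asked, and still so for the second after the job is handed in, while the arm keeps its last pose, push and grip.
It also fails if it takes over 72 s, if anything falls off the work surface, if the arm or the gripper's body presses on something with over 40 N, if the wrist force passes 120 N, or if a joint passes its speed limit or range.

## Working session

There is one attempt and no reset: what is moved stays moved. The work goes in short steps, Python scripts to look and compute and a shell command to move; the robot and the scene stay as the last step left them, time stands still between calls to the robot, and variables do not carry over. Pictures are saved under pics/ and viewed, and the job is handed in when it is done.

```bash
ls; mkdir -p pics; python3 - <<'E'
from workcell import *
import cv2
print(read_state())
for n in ["side","top","wrist"]:
    c=capture(n); cv2.imwrite(f"pics/{n}0.png",c["image"][:,:,::-1])
    print(n,c["fx"],c["fy"],c["cx"],c["cy"],c["k1"],c["view"])
E
```

```text
pics
{'time': 0.0, 'joint_positions': array([ 1.23649985,  0.41799105, -0.01032176,  1.61418356,  0.00471091,
        1.11071322, -0.05300179]), 'joint_velocities': array([-0.00023948, -0.00016669,  0.00075358, -0.00199165,  0.00022724,
       -0.00065533,  0.00097515]), 'joint_torque': array([-1.97076661e-03, -8.64460158e+01,  6.77663293e-01, -4.34907997e+01,
        1.90428982e-02,  7.36558432e-03,  5.74849923e-05]), 'eef_pos': array([ 0.18027352, -0.59802085,  0.19954561]), 'eef_rot': array([-3.06610797,  1.56952496,  1.93910599]), 'contact_force': array([-0.54470775, -0.17198005, -0.23780047]), 'moment': array([-0.0347398 , -0.01605136,  0.00491069]), 'finger_gap': 0.9981113682983431}
side 357.52320573410265 357.52320573410265 254.34433326047866 194.96926484789537 -0.07715083377040469 [[-8.89142510e-01 -4.57630055e-01 -5.74267644e-04  5.02499199e-01]
 [ 3.42459347e-01 -6.66205390e-01  6.62489226e-01 -3.32928966e-01]
 [-3.03557561e-01  5.88850670e-01  7.49071222e-01 -1.07526797e+00]
 [ 0.00000000e+00  0.00000000e+00  0.00000000e+00  1.00000000e+00]]
top 420.76533143449166 420.76533143449166 255.63511678964232 193.60416804635 0.02684688252001123 [[ 0.02708528 -0.99959346 -0.00890563 -0.04093946]
 [ 0.98890828  0.02549212  0.14632346 -0.5979698 ]
 [-0.14603695 -0.01277006  0.98919671 -1.70061777]
 [ 0.          0.          0.          1.        ]]
wrist 277.15515840933784 277.15515840933784 256.97671201830906 196.7039401132537 0.000981690127630945 [[ 0.28791559 -0.95765405 -0.00182302 -0.62314362]
 [ 0.91112671  0.27451246 -0.30739394  0.04027391]
 [ 0.2948775   0.08684251  0.9515806  -0.38090776]
 [ 0.          0.          0.          1.        ]]
```

View pics/top0.png

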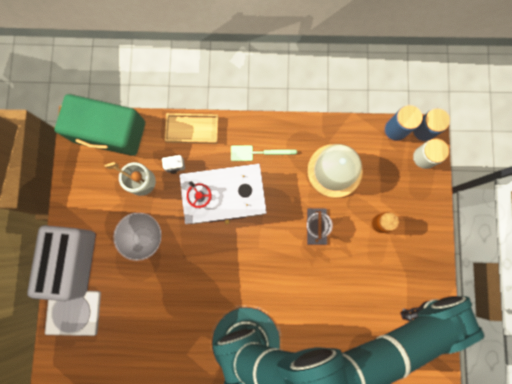

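View pics/side0.png

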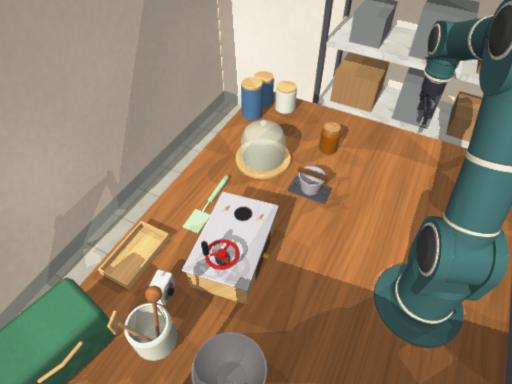

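View pics/wrist0.png

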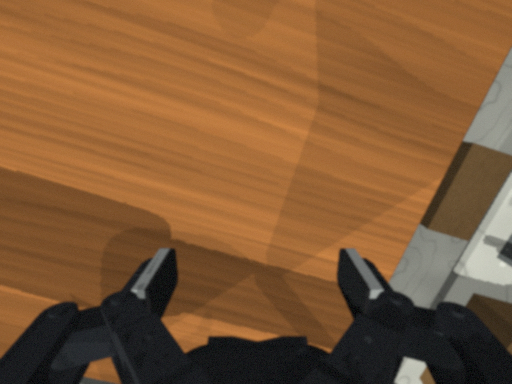

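```bash
cat > h.py <<'E'
from workcell import *
import numpy as np, cv2
from scipy.spatial.transform import Rotation as Rn
def K(c): return np.array([[c["fx"],0,c["cx"]],[0,c["fy"],c["cy"]],[0,0,1.]])
def D(c): return np.array([c["k1"],0,0,0,0.])
def cloud(c):
    h,w=c["range_z"].shape
    u,v=np.meshgrid(np.arange(w),np.arange(h))
    p=cv2.undistortPoints(np.stack([u,v],-1).reshape(-1,1,2).astype(float),K(c),D(c)).reshape(h,w,2)
    z=c["range_z"].astype(float)
    P=np.stack([p[...,0]*z,-p[...,1]*z,-z],-1)
    V=c["view"]; W=(P-V[:3,3])@V[:3,:3]
    W[z<=0]=np.nan
    return W
def ray_at_z(c,u,v,zw):
    p=cv2.undistortPoints(np.array([[[u,v]]],float),K(c),D(c)).reshape(2)
    V=c["view"]; o=-V[:3,:3].T@V[:3,3]; d=V[:3,:3].T@np.array([p[0],-p[1],-1])
    return o+d*(zw-o[2])/d[2]
def proj(c,X):
    V=c["view"]; P=np.atleast_2d(X)@V[:3,:3].T+V[:3,3]
    P=P*[1,-1,-1]
    return cv2.projectPoints(P,np.zeros(3),np.zeros(3),K(c),D(c))[0].reshape(-1,2)
def tool():
    s=read_state(); R=Rn.from_euler('xyz',s["eef_rot"]).as_matrix(); return s,R
def delta(target):
    s,R=tool(); return R.T@(np.array(target)-s["eef_pos"])*1000
def fc(W,mask):  # minarea rect of points in xy
    P=W[mask]; P=P[~np.isnan(P).any(1)]; return cv2.minAreaRect((P[:,:2]*1000).astype(np.float32)),P
E
python3 - <<'E'
from h import *
c=capture("top"); W=cloud(c); im=c["image"]
s,R=tool(); print(np.round(R,3))
for n,uv in dict(hop=(318,226),wheel=(198,195),seat=(245,190)).items(): print(n,W[uv[1],uv[0]])
z=W[...,2]
# mill top
x,y=W[...,0],W[...,1]
m=(abs(z-0.12)<0.006); 
u,v=np.meshgrid(np.arange(512),np.arange(384))
m&=(u>170)&(u<280)&(v>155)&(v<235)
r,P=fc(W,m); print("mill",r,cv2.boxPoints(r),P[:,2].mean())
hm=(u>298)&(u<338)&(v>198)&(v<252)
m=hm&(z>0.006)&(z<0.02); r,P=fc(W,m); print("flange",r,len(P))
m=hm&(z>0.075); r,P=fc(W,m); print("top",r,len(P),P[:,2].max())
hsv=cv2.cvtColor(im,cv2.COLOR_RGB2HSV)
m=(u>170)&(u<225)&(v>165)&(v<220)&(z>0.14); r,P=fc(W,m); print("wheel",r,len(P),P[:,2].max())
m=m&(z>0.19); r,P=fc(W,m); print("handle",r,len(P))
big=cv2.resize(im[150:260,165:350],None,fx=4,fy=4,interpolation=cv2.INTER_CUBIC); cv2.imwrite("pics/topz.png",big[:,:,::-1])
c=capture("side");big=cv2.resize(c["image"][150:310,170:340],None,fx=4,fy=3.7,interpolation=cv2.INTER_CUBIC); cv2.imwrite("pics/sidez.png",big[:,:,::-1])
E
```

```text
[[-0.     0.957  0.289]
 [ 0.001  0.289 -0.957]
 [-1.    -0.    -0.001]]
hop [ 0.46761994 -0.27658815  0.09638404]
wheel [0.57012558 0.19568488 0.16258259]
seat [0.6011311  0.01652495 0.11890163]
mill ((586.22900390625, 106.90087127685547), (201.3488311767578, 319.7408142089844), 9.149925231933594) [[461.41324 248.72795]
 [512.258   -66.94437]
 [711.0448  -34.92621]
 [660.2     280.7461 ]] 0.12057139363431557
flange ((478.681396484375, -289.1583251953125), (218.4803009033203, 159.7675018310547), 0.5671160817146301) 528
top ((474.3873596191406, -281.6979064941406), (97.83367919921875, 97.48361206054688), 44.36391067504883) 185 0.113146365413487
wheel ((571.7756958007812, 195.21627807617188), (98.86176300048828, 95.98104858398438), 89.00239562988281) 333 0.21707865065641194
handle ((608.5316772460938, 217.2504119873047), (14.688957214355469, 15.526596069335938), 86.44743347167969) 22
```

View pics/topz.png

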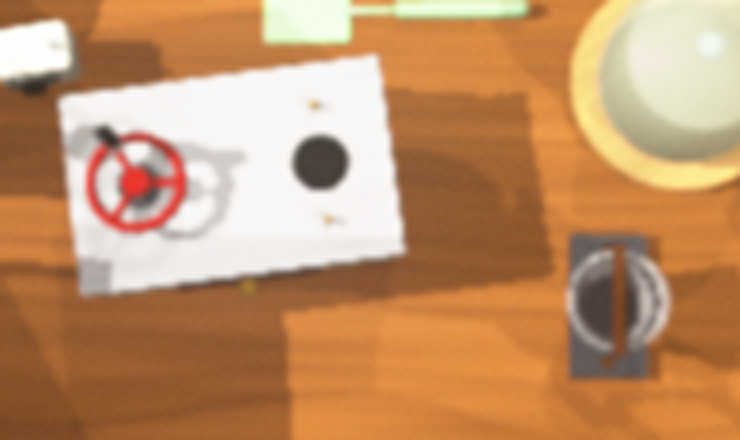

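View pics/sidez.png

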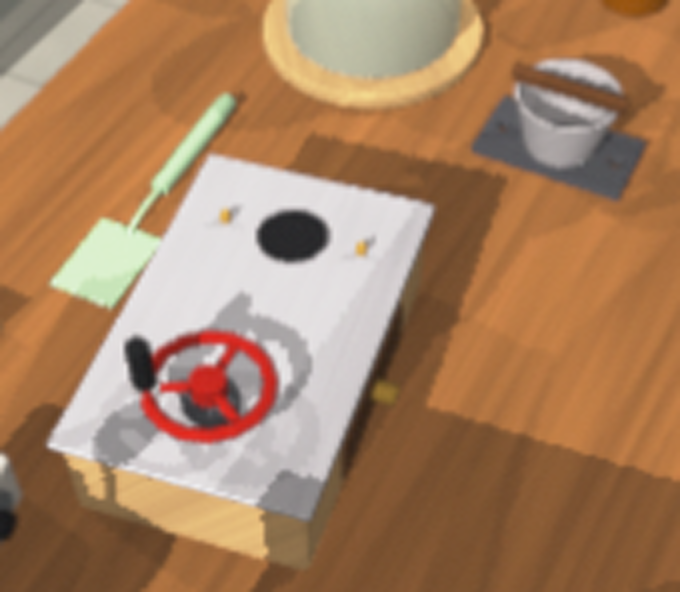

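```bash
python3 -c "
from workcell import *
print(hold_point_z)
from h import *
c=capture('top');W=cloud(c);u,v=np.meshgrid(np.arange(512),np.arange(384))
m=(u>100)&(u<165)&(v>155)&(v<200)
for h in (.1,.15,.2,.24):
  P=W[m&(W[...,2]>h)]; print(h,len(P),P.min(0) if len(P) else 0,P.max(0) if len(P) else 0)
"
python3 -m crank '[[[-5,34,-20],0],[[-5,34,-20],0],[[-5,34,-20],0],[[-5,34,-20],0],[[-5,34,-20],0],[[-5,34,-20],0],[[-5,34,-20],0],[[-5,34,-20],0]]' 0
```

```text
0.0187
0.1 527 [0.58051341 0.39416648 0.10004834] [0.69636535 0.52714789 0.26988048]
0.15 193 [0.60275551 0.39416648 0.15053253] [0.67216977 0.52714789 0.26988048]
0.2 168 [0.60275551 0.39416648 0.20477457] [0.67216977 0.52714789 0.26988048]
0.24 134 [0.60275551 0.39416648 0.2409477 ] [0.67216977 0.52646822 0.26988048]
time: 1.1
eef_pos: [0.3955, -0.3653, 0.2405]
eef_rot: [0.029, 1.571, -1.249]
contact_force: [1.3, -0.5, -0.3]
finger_gap: 1.003
```

```bash

python3 -m crank '[[[0,33,-19],0],[[0,33,-19],0],[[0,33,-19],0],[[0,0,0],8.4],[[0,0,0],8.4],[[0,0,0],0],[[0,0,0],0]]' 0
python3 - <<'E'
from h import *
c=capture("wrist"); cv2.imwrite("pics/w1.png",c["image"][:,:,::-1])
V=c["view"];print(-V[:3,:3].T@V[:3,3]); s,R=tool(); print(np.round(R,3),s["eef_pos"])
W=cloud(c); np.save("w1.npy",W)
E
```

```text
time: 1.8
eef_pos: [0.4729, -0.2835, 0.2402]
eef_rot: [-1.531, 1.571, -3.097]
contact_force: [-0.1, -0.0, -0.7]
finger_gap: 0.998
[ 0.55096357 -0.28242796  0.41424528]
[[-0.     1.     0.004]
 [ 0.     0.004 -1.   ]
 [-1.    -0.    -0.   ]] [ 0.47286838 -0.28362489  0.24017221]
```

View pics/w1.png

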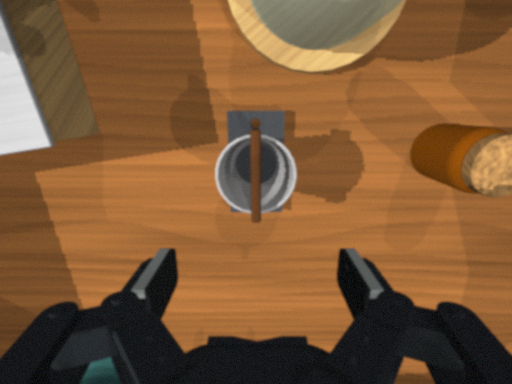

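The wrist image shows the hopper centred at about (256,170), with the bar running from (255,118) to (256,220) and the flange's far edge at row 111.

```bash

python3 - <<'E'
from h import *
c=capture("wrist"); im=c["image"]; W=cloud(c)
u,v=np.meshgrid(np.arange(512),np.arange(384))
hsv=cv2.cvtColor(im,cv2.COLOR_RGB2HSV)
box=(u>205)&(u<310)&(v>100)&(v<232)
m=box&(W[...,2]>.085)&(W[...,2]<.12)&(hsv[...,1]>90)
m=cv2.morphologyEx(m.astype(np.uint8),cv2.MORPH_OPEN,np.ones((3,3)))>0
vv,uu=np.nonzero(m); Q=np.array([ray_at_z(c,a,b,.101)[:2]*1000 for a,b in zip(uu,vv)],np.float32)
r=cv2.minAreaRect(Q); print("bar",r,len(Q)); print(np.median(W[m][:,2]), Q.mean(0))
# per-row center fit
rows=[(b,uu[vv==b].mean()) for b in np.unique(vv) if (vv==b).sum()>4]
L=np.array([ray_at_z(c,a,b,.101)[:2]*1000 for b,a in rows]);p=np.polyfit(L[:,0],L[:,1],1);print("fit yaw",np.degrees(np.arctan(p[0])),np.polyval(p,474),L[:,0].min(),L[:,0].max())
m=box&(W[...,2]<.03)&(hsv[...,1]<90); m=cv2.morphologyEx(m.astype(np.uint8),cv2.MORPH_OPEN,np.ones((3,3)))>0
vv,uu=np.nonzero(m); Q=np.array([ray_at_z(c,a,b,.012)[:2]*1000 for a,b in zip(uu,vv)],np.float32)
print("flange",cv2.minAreaRect(Q),len(Q),cv2.boxPoints(cv2.minAreaRect(Q)))
m=box&(W[...,2]>.07); print("mouth",fc(W,m)[0])
for z in(.085,):
  mm=box&(W[...,2]>.075)&(W[...,2]<.095)&(hsv[...,1]<90); vv,uu=np.nonzero(mm);Q=np.array([ray_at_z(c,a,b,z)[:2]*1000 for a,b in zip(uu,vv)],np.float32);print(cv2.minEnclosingCircle(Q),len(Q))
# mill corner check
m=(abs(W[...,2]-.12)<.01)&(u<60)
print("mill part",fc(W,m)[0])
E
```

```text
bar ((473.2053527832031, -279.6973571777344), (109.56092834472656, 10.43864631652832), 0.3000319302082062) 867
0.10110898872608977 [ 476.18668 -280.03232]
fit yaw 0.4288985962165825 -280.06666158726495 418.43702202446786 527.9803985532374
flange ((471.68194580078125, -280.69342041015625), (148.20513916015625, 79.81639099121094), 0.18517614901065826) 2673 [[ 397.4508  -241.02492]
 [ 397.70874 -320.8409 ]
 [ 545.9131  -320.36194]
 [ 545.65515 -240.54593]]
mouth ((471.9283142089844, -280.0167236328125), (98.14029693603516, 98.83726501464844), 43.587730407714844)
((474.8799743652344, -280.0287170410156), 52.15773010253906) 1239
mill part ((566.4834594726562, -52.38572692871094), (52.947242736816406, 145.34361267089844), 75.80142974853516)
```

```bash

python3 -m crank '[[[15,0,-3.6],0],[[22,0,0],0],[[22,0,0],0],[[22,0,0],0],[[22,0,0],0],[[0,0,0],0],[[0,0,0],0]]' 0.5
python3 - <<'E'
from h import *
c=capture("wrist"); cv2.imwrite("pics/w2.png",c["image"][:,:,::-1])
E
```

```text
time: 2.6
eef_pos: [0.473, -0.2801, 0.1377]
eef_rot: [-2.669, 1.571, 2.044]
contact_force: [-0.3, -0.7, 0.6]
finger_gap: 0.5
```

View pics/w2.png

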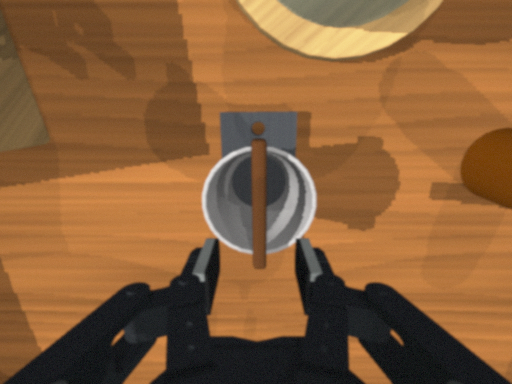

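The bar (259,200) is centred between the fingers (columns 212 and 305). I'll go down and grip.

```bash

python3 -m crank '[[[16,0,0],0],[[16,0,0],0],[[16,0,0],0],[[16,0,0],0],[[0,0,0],0]]' 0.5
python3 -m crank '[[[0,0,0],0],[[0,0,0],0],[[0,0,0],0],[[0,0,0],0],[[0,0,0],0],[[0,0,0],0]]' 1
```

```text
time: 3.15
eef_pos: [0.4727, -0.2798, 0.0728]
eef_rot: [-2.127, 1.57, 2.586]
contact_force: [-0.1, -0.1, 0.0]
finger_gap: 0.5
time: 3.75
eef_pos: [0.473, -0.28, 0.0733]
eef_rot: [0.954, 1.571, -0.618]
contact_force: [-0.2, -0.0, 0.2]
finger_gap: -0.002
```

```bash

python3 -m crank '[[[-10,0,0],0],[[-20,0,0],0],[[-25,0,0],0],[[-25,0,0],0],[[-25,0,0],0],[[-20,0,0],0],[[-20,0,0],0],[[-15,0,0],0]]' 1
python3 - <<'E'
from h import *
c=capture("wrist"); cv2.imwrite("pics/w3.png",c["image"][:,:,::-1])
E
```

```text
time: 4.55
eef_pos: [0.4732, -0.28, 0.2353]
eef_rot: [1.058, 1.569, -0.513]
contact_force: [0.8, 0.0, 0.8]
finger_gap: -0.003
```

View pics/w3.png

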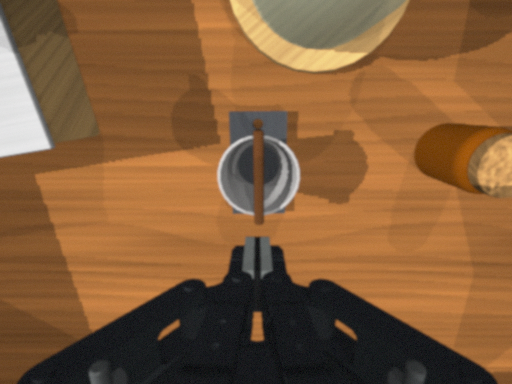

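```bash

python3 - <<'E'
from h import *
s,R=tool(); p=s["eef_pos"]; print(p,s["finger_gap"])
for n in ["side","top","wrist"]:
    c=capture(n); im=c["image"][:,:,::-1].copy(); uv=proj(c,[p,[.4725,-.28,.101],p-[0,0,-.0187]]); print(n,uv)
    W=cloud(c)
    a,b=uv[0]; 
    if n!="wrist":
        a,b=uv[1]; a,b=int(a),int(b); x0,y0=max(0,min(512-150,a-75)),max(0,b-70)
        cv2.imwrite(f"pics/{n}4.png",cv2.resize(im[y0:y0+120,x0:x0+150],None,fx=5,fy=5,interpolation=cv2.INTER_CUBIC)); print(x0,y0)
E
```

```text
[ 0.47392555 -0.28034369  0.23736301] -0.0023763775262588853
side [[316.11907032 143.7863516 ]
 [311.74094617 172.51546072]
 [316.82061698 139.50370589]]
236 102
top [[324.38334001 221.57382564]
 [319.03126151 224.70762836]
 [325.1784411  221.1545452 ]]
244 154
wrist [[258.82096735 227.91652464]
 [257.72538368 179.78117686]
 [259.02532982 240.60145931]]
```

View pics/side4.png

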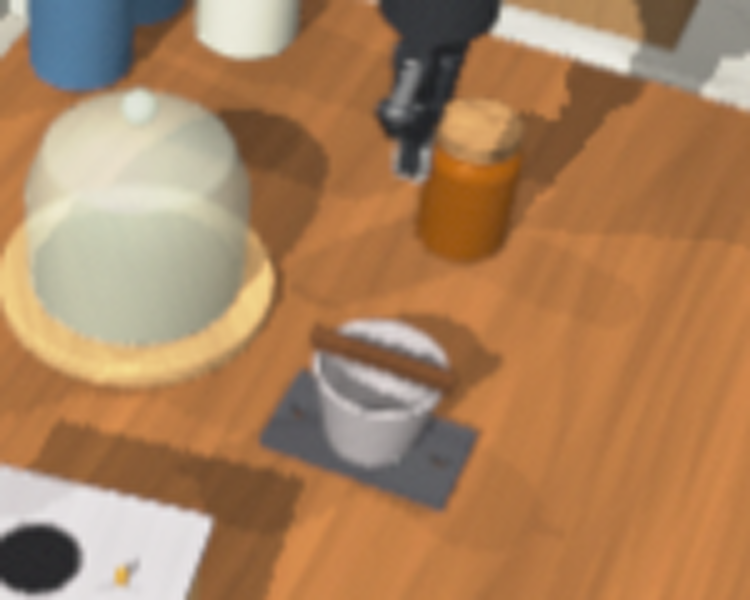

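View pics/top4.png

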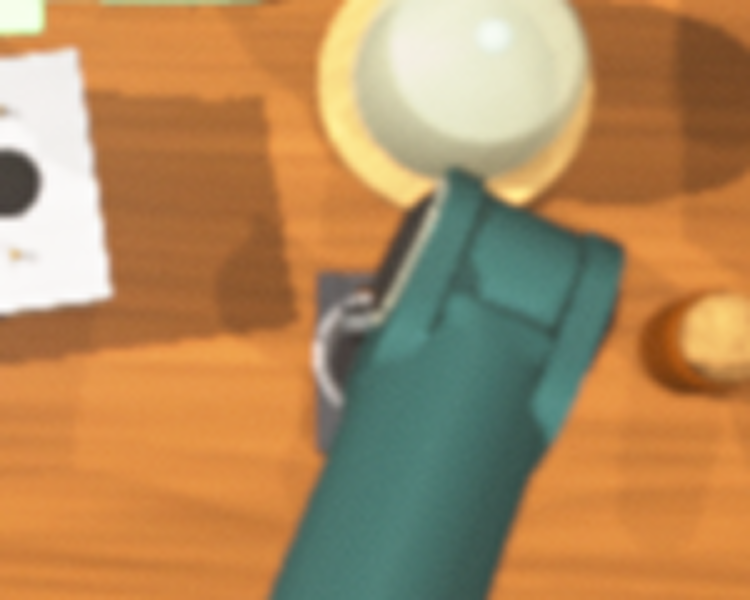

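```bash

python3 - <<'E'
from h import *
s,R=tool(); p=s["eef_pos"]; c=capture("wrist"); W=cloud(c); print(p)
for v in range(228,262,3): print(v,[np.round((W[v,u]-p)*1000,0).tolist() for u in (250,266)])
c=capture("side"); W=cloud(c)
for v in range(126,146): print(v,[np.round((W[v,u]-p)*1000,0).tolist() for u in (314,318,321)])
E
```

```text
[ 0.47289709 -0.27991783  0.23343541]
228 [[-106.0, 12.0, -233.0], [-106.0, -13.0, -233.0]]
231 [[-111.0, 12.0, -233.0], [-111.0, -13.0, -232.0]]
234 [[-117.0, 13.0, -234.0], [-116.0, -13.0, -232.0]]
237 [[10.0, 5.0, 36.0], [10.0, -4.0, 36.0]]
240 [[11.0, 5.0, 40.0], [11.0, -4.0, 41.0]]
243 [[10.0, 5.0, 43.0], [10.0, -4.0, 43.0]]
246 [[11.0, 5.0, 47.0], [11.0, -4.0, 48.0]]
249 [[11.0, 4.0, 50.0], [10.0, -4.0, 49.0]]
252 [[10.0, 4.0, 53.0], [11.0, -3.0, 53.0]]
255 [[10.0, 4.0, 56.0], [10.0, -3.0, 56.0]]
258 [[11.0, 4.0, 59.0], [10.0, -3.0, 58.0]]
261 [[10.0, 4.0, 60.0], [10.0, -3.0, 61.0]]
126 [[-0.0, 63.0, 123.0], [-11.0, 57.0, 122.0], [-10.0, 18.0, 95.0]]
127 [[0.0, 60.0, 116.0], [-12.0, 61.0, 121.0], [-11.0, 18.0, 92.0]]
128 [[2.0, 51.0, 106.0], [-13.0, 61.0, 118.0], [-10.0, 14.0, 85.0]]
129 [[4.0, 43.0, 96.0], [-11.0, 53.0, 108.0], [-11.0, 15.0, 82.0]]
130 [[5.0, 38.0, 88.0], [-10.0, 46.0, 99.0], [-11.0, 15.0, 78.0]]
131 [[113.0, -357.0, -233.0], [-6.0, 28.0, 81.0], [-12.0, 16.0, 75.0]]
132 [[110.0, -348.0, -231.0], [-1.0, 9.0, 62.0], [-10.0, 6.0, 64.0]]
133 [[108.0, -342.0, -232.
[... 223 characters left out ...]
0, 50.0], [-13.0, 6.0, 48.0]]
137 [[98.0, -316.0, -232.0], [-4.0, 8.0, 42.0], [-13.0, 5.0, 43.0]]
138 [[94.0, -306.0, -229.0], [-5.0, 12.0, 41.0], [-13.0, 4.0, 38.0]]
139 [[93.0, -303.0, -232.0], [-5.0, 9.0, 34.0], [47.0, -243.0, -171.0]]
140 [[90.0, -295.0, -231.0], [75.0, -307.0, -234.0], [46.0, -245.0, -177.0]]
141 [[88.0, -291.0, -233.0], [71.0, -295.0, -230.0], [45.0, -242.0, -180.0]]
142 [[85.0, -284.0, -233.0], [69.0, -289.0, -230.0], [45.0, -244.0, -187.0]]
143 [[83.0, -277.0, -232.0], [67.0, -283.0, -231.0], [44.0, -243.0, -191.0]]
144 [[80.0, -270.0, -232.0], [65.0, -279.0, -232.0], [42.0, -239.0, -193.0]]
145 [[78.0, -265.0, -232.0], [65.0, -281.0, -240.0], [41.0, -239.0, -198.0]]
```

Both cameras put the real fingertips about 34 mm above the reported TCP (wrist image: tips at (258,237)). The grip therefore closed above the bar. I'll correct for that offset from here on.

```bash

python3 -m crank '[[[24,0,0],0],[[24,0,0],0],[[24,0,0],0],[[24,0,0],0],[[24,0,0],0],[[0,0,0],0],[[0,0,0],0]]' 0.5
python3 - <<'E'
from h import *
s,R=tool(); p=s["eef_pos"]; c=capture("wrist"); W=cloud(c); print(p)
cv2.imwrite("pics/w5.png",c["image"][:,:,::-1])
for v in range(228,262,3): print(v,[np.round((W[v,u]-p)*1000,0).tolist() for u in (210,306)])
E
```

```text
time: 5.55
eef_pos: [0.4729, -0.2798, 0.1133]
eef_rot: [-2.249, 1.57, 2.463]
contact_force: [0.6, -0.9, 0.4]
finger_gap: 0.501
[ 0.47286023 -0.27976212  0.11325618]
228 [[-18.0, 40.0, -37.0], [-18.0, -40.0, -39.0]]
231 [[-20.0, 40.0, -36.0], [-20.0, -40.0, -37.0]]
234 [[-21.0, 39.0, -32.0], [-22.0, -40.0, -36.0]]
237 [[-23.0, 39.0, -31.0], [-24.0, -39.0, -32.0]]
240 [[10.0, 26.0, 40.0], [10.0, -25.0, 40.0]]
243 [[11.0, 25.0, 44.0], [11.0, -25.0, 44.0]]
246 [[11.0, 25.0, 48.0], [10.0, -24.0, 46.0]]
249 [[10.0, 24.0, 50.0], [10.0, -24.0, 50.0]]
252 [[10.0, 24.0, 53.0], [11.0, -23.0, 54.0]]
255 [[10.0, 24.0, 55.0], [10.0, -23.0, 55.0]]
258 [[11.0, 23.0, 59.0], [11.0, -22.0, 59.0]]
261 [[10.0, 23.0, 61.0], [10.0, -22.0, 61.0]]
```

View pics/w5.png

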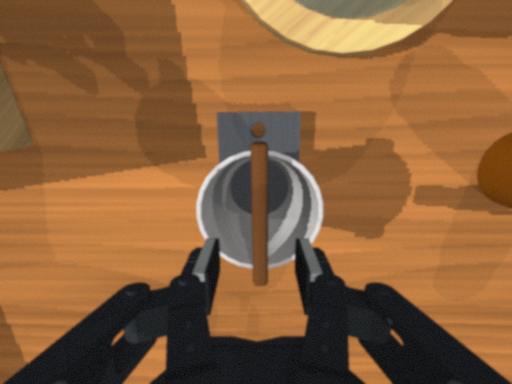

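```bash

python3 -m crank '[[[16,0,0],0],[[16,0,0],0],[[16,0,0],0],[[16,0,0],0],[[10,0,0],0],[[0,0,0],0]]' 0.5
python3 -m crank '[[[0,0,0],0],[[0,0,0],0],[[0,0,0],0],[[0,0,0],0],[[0,0,0],0],[[0,0,0],0]]' 1
```

```text
time: 6.2
eef_pos: [0.4728, -0.2799, 0.039]
eef_rot: [-2.088, 1.57, 2.624]
contact_force: [-0.0, 0.0, 0.4]
finger_gap: 0.498
time: 6.8
eef_pos: [0.4734, -0.2806, 0.0399]
eef_rot: [0.858, 1.569, -0.713]
contact_force: [-1.3, -4.1, 7.0]
finger_gap: 0.127
```

```bash

python3 -m crank '[[[-10,0,0],0],[[-20,0,0],0],[[-25,0,0],0],[[-25,0,0],0],[[-25,0,0],0],[[-25,0,0],0],[[-25,0,0],0],[[-15,0,0],0]]' 1
python3 - <<'E'
from h import *
c=capture("wrist"); cv2.imwrite("pics/w6.png",c["image"][:,:,::-1])
s,R=tool(); print(np.round(R,3),s["eef_pos"])
c=capture("side"); cv2.imwrite("pics/s6.png",c["image"][:,:,::-1])
E
```

```text
time: 7.6
eef_pos: [0.4731, -0.2797, 0.2115]
eef_rot: [1.204, 1.57, -0.367]
contact_force: [0.1, 0.6, -4.2]
finger_gap: 0.128
[[ 0.003  1.    -0.   ]
 [-0.002 -0.    -1.   ]
 [-1.     0.003  0.002]] [ 0.47379538 -0.28009027  0.21321569]
```

View pics/w6.png

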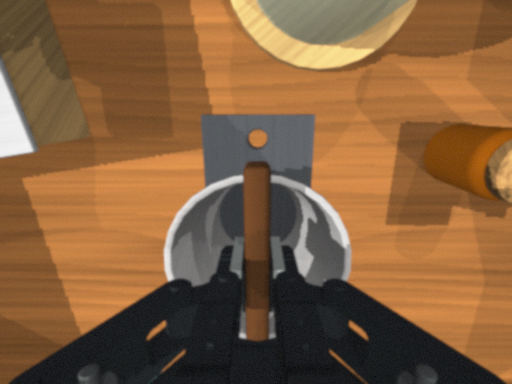

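View pics/s6.png

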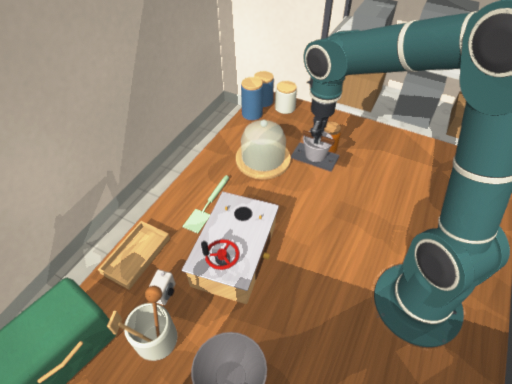

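```bash

python3 -m crank '[[[0,0,-20],0],[[0,0,-30],0],[[0,0,-30],0],[[0,0,-30],0],[[0,0,-30],0],[[0,10,-20],0],[[0,10,0],0],[[0,0,0],0]]' 1
python3 - <<'E'
from h import *
c=capture("wrist"); cv2.imwrite("pics/w7.png",c["image"][:,:,::-1])
s,R=tool(); print(np.round(R,3),s["eef_pos"])
c=capture("top"); cv2.imwrite("pics/t7.png",cv2.resize(c["image"][150:260,165:350],None,fx=4,fy=4)[:,:,::-1])
E
```

```text
time: 8.5
eef_pos: [0.4934, -0.1196, 0.2084]
eef_rot: [-2.111, 1.57, 2.602]
contact_force: [-0.5, 0.2, -3.5]
finger_gap: 0.13
[[-0.001  1.    -0.   ]
 [ 0.    -0.    -1.   ]
 [-1.    -0.001 -0.   ]] [ 0.4927634  -0.12026973  0.20838543]
```

View pics/w7.png

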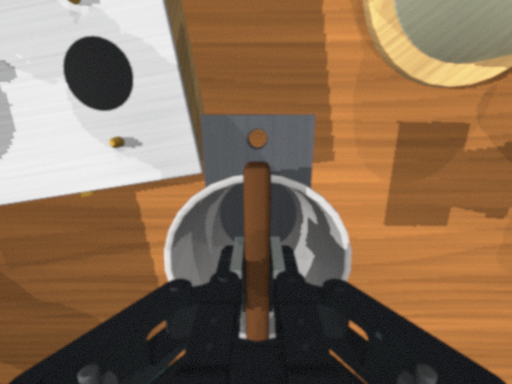

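View pics/t7.png

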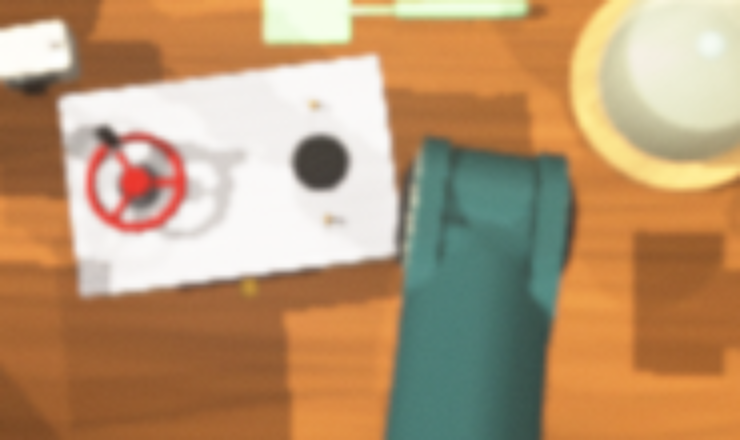

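```bash

python3 -m crank '[[[0,15,-8],-3],[[0,20,-8],-3],[[0,20,-4],-2.9],[[0,0,0],0],[[0,0,0],0]]' 1
python3 - <<'E'
from h import *
c=capture("wrist"); cv2.imwrite("pics/w8.png",c["image"][:,:,::-1]);np.savez("w8.npz",**c)
s,R=tool(); print(np.round(R,3),s["eef_pos"])
im=c["image"]; W=cloud(c)
u,v=np.meshgrid(np.arange(512),np.arange(384))
g=cv2.cvtColor(im,cv2.COLOR_RGB2GRAY)
m=((g<60)&(abs(W[...,2]-.12)<.01)&(u<220)&(v<200)).astype(np.uint8)
cs,_=cv2.findContours(m,0,cv2.CHAIN_APPROX_NONE); k=max(cs,key=cv2.contourArea)
Q=np.array([ray_at_z(c,*q[0],.12)[:2]*1000 for q in k],np.float32); print("disk",cv2.minEnclosingCircle(Q),cv2.fitEllipse(Q))
hsv=cv2.cvtColor(im,cv2.COLOR_RGB2HSV)
m=((hsv[...,1]>100)&(W[...,2]>.11)&(W[...,2]<.15)&(u<230)&(v<200)).astype(np.uint8)
n,l,st,ce=cv2.connectedComponentsWithStats(m)
for i in range(1,n):
  if st[i,4]>15: print(st[i],ce[i],ray_at_z(c,*ce[i],.127)*1000,np.nanmedian(W[l==i],0))
E
```

```text
time: 9.1
eef_pos: [0.547, -0.0971, 0.2086]
eef_rot: [-2.087, 1.57, 2.781]
contact_force: [-0.4, -1.5, -3.2]
finger_gap: 0.132
[[-0.001  0.988  0.154]
 [ 0.     0.154 -0.988]
 [-1.    -0.001 -0.   ]] [ 0.54665009 -0.09731103  0.20876904]
disk ((598.3400268554688, 19.713294982910156), 28.636146545410156) ((598.3517456054688, 19.7276554107666), (55.98862075805664, 56.59783172607422), 130.01686096191406)
[122  39  14  13 130] [128.46923077  45.33076923] [655.5374925   28.15000816 127.        ] [0.65500372 0.0261004  0.13162647]
[141 177  12  10  89] [146.39325843 181.06741573] [541.55107977   9.88415645 127.        ] [0.54284628 0.00837696 0.13156604]
```

View pics/w8.png

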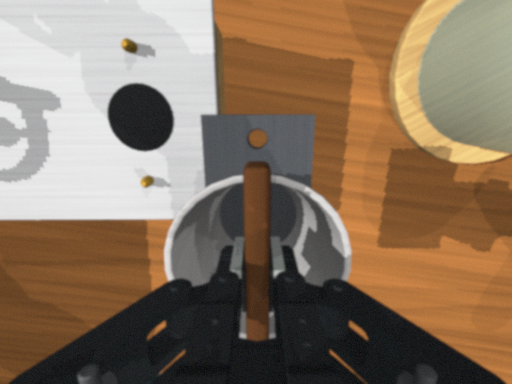

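The pegs are at (128,45) and (146,181), and the seat disk is at (140,117). The flange's far hole is at (258,139). Next I'll measure the hopper relative to the pegs in this same image.

```bash

python3 - <<'E'
from h import *
c=dict(np.load("w8.npz")); W=cloud(c); im=c["image"]
u,v=np.meshgrid(np.arange(512),np.arange(384))
fl=(u>204)&(u<312)&(v>117)&(v<165)
zz=W[fl][:,2]; zz=zz[(zz>.15)&(zz<.21)]; print("flange z",np.median(zz),len(zz)); zt=np.median(zz)
hsv=cv2.cvtColor(im,cv2.COLOR_RGB2HSV)
hm=((hsv[...,1]>100)&(u>240)&(u<276)&(v>124)&(v<152)).astype(np.uint8)
k=max(cv2.findContours(hm,0,cv2.CHAIN_APPROX_NONE)[0],key=cv2.contourArea)
M=cv2.moments(hm,True); hc=(M['m10']/M['m00'],M['m01']/M['m00']); 
# use contour at top face
Q=np.array([ray_at_z(c,*q[0],zt)[:2]*1000 for q in k],np.float32); e=cv2.fitEllipse(Q); print("hole",hc,ray_at_z(c,*hc,zt)*1000,e)
m=(fl|((u>190)&(u<325)&(v>100)&(v<185)))&(abs(W[...,2]-zt)<.012)&(hsv[...,1]<100)
vv,uu=np.nonzero(m); Q=np.array([ray_at_z(c,a,b,zt)[:2]*1000 for a,b in zip(uu,vv)],np.float32); r=cv2.minAreaRect(Q); print("flange",r,cv2.boxPoints(r))
s=np.array(e[0])
print("TCP",read_state()["eef_pos"])
E
```

```text
flange z 0.181033104984446 4671
hole (257.1679389312977, 138.04580152671755) [603.23750904 -87.33018184 181.03310498] ((603.1651611328125, -87.34396362304688), (11.9102783203125, 12.86353874206543), 9.731941223144531)
flange ((594.5582885742188, -88.66209411621094), (50.560760498046875, 80.02912139892578), 8.856157302856445) [[ 563.4189    -53.016613]
 [ 575.7397   -132.09163 ]
 [ 625.6977   -124.30757 ]
 [ 613.3769    -45.23256 ]]
TCP [ 0.54665009 -0.09731103  0.20876904]
```

```bash

python3 -m crank '[[[0,10,-16],-0.2],[[0,18,-27],0],[[0,18,-27],0],[[0,14,-21],0],[[0,10,-15],0],[[0,0,0],0],[[0,0,0],0],[[0,0,0],0]]' 1
cat > m9.py <<'E'
from h import *
import sys
c=capture("wrist"); cv2.imwrite(sys.argv[1],c["image"][:,:,::-1])
s,R=tool(); print(np.round(R,3),s["eef_pos"])
W=cloud(c); im=c["image"]
u,v=np.meshgrid(np.arange(512),np.arange(384))
fl=(u>204)&(u<312)&(v>117)&(v<165)
zz=W[fl][:,2]; zt=np.nanmedian(zz); print("zt",zt)
hsv=cv2.cvtColor(im,cv2.COLOR_RGB2HSV)
m=((u>185)&(u<330)&(v>100)&(v<170))&(abs(W[...,2]-zt)<.008)&(hsv[...,2]<140)
m=cv2.morphologyEx(m.astype(np.uint8),cv2.MORPH_OPEN,np.ones((5,5)))
vv,uu=np.nonzero(m); Q=np.array([ray_at_z(c,a,b,zt)[:2]*1000 for a,b in zip(uu,vv)],np.float32); r=cv2.minAreaRect(Q); B=cv2.boxPoints(r)
ax=np.array([np.cos(np.radians(9.1)),np.sin(np.radians(9.1))]); o=np.argsort(B@ax); fe=B[o[2:]].mean(0); print("rect",r[1:], "centre",fe-75*ax)
cv2.imwrite("pics/z.png",cv2.resize(im[90:200,180:340],None,fx=4.8,fy=4.8,interpolation=cv2.INTER_CUBIC)[:,:,::-1])
E
python3 m9.py pics/w9.png; cp pics/z.png pics/z9.png
```

```text
time: 9.95
eef_pos: [0.5992, 0.0176, 0.2092]
eef_rot: [-0.626, 1.57, -2.04]
contact_force: [-0.4, -0.1, -3.8]
finger_gap: 0.131
[[-0.     0.988  0.156]
 [-0.001  0.156 -0.988]
 [-1.    -0.     0.   ]] [0.59926244 0.01758076 0.20925462]
zt 0.1815639120811073
rect ((38.3812255859375, 79.3968505859375), 8.951563835144043) centre [597.05938197  17.75738858]
```

View pics/z9.png

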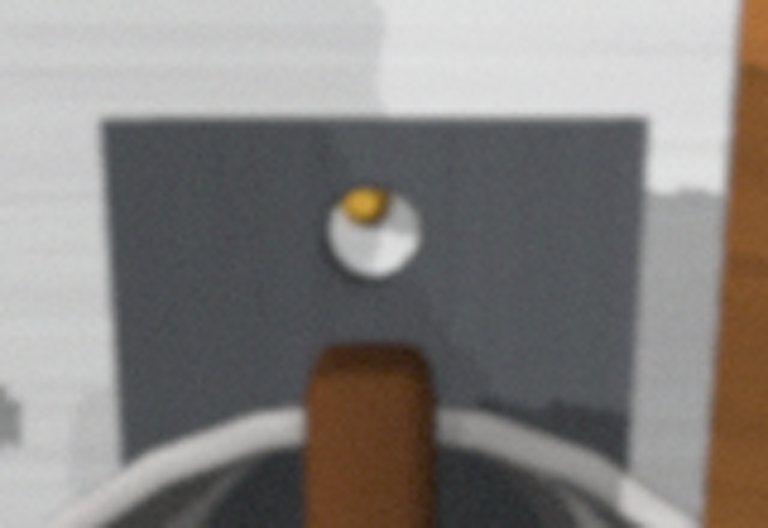

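```bash

python3 - <<'E'
from h import *
c=capture("wrist"); f=lambda x,y:((x+.5)/4.8-.5+180,(y+.5)/4.8-.5+90)
print(ray_at_z(c,*f(374,231),.1815)*1000, ray_at_z(c,*f(366,204),.133)*1000)
E
```

```text
[655.76539238  27.1939099  181.5       ] [655.41752971  28.54756608 133.        ]
```

```bash

python3 -m crank '[[[10,0,-1.2],0],[[12,0,0],0],[[8,0,0],0],[[0,0,0],0],[[0,0,0],0]]' 1
python3 m9.py pics/w10.png; cp pics/z.png pics/z10.png
```

```text
time: 10.55
eef_pos: [0.5993, 0.02, 0.1789]
eef_rot: [-1.973, 1.57, 2.898]
contact_force: [-0.3, 1.0, -4.0]
finger_gap: 0.127
[[ 0.     0.987  0.158]
 [ 0.     0.158 -0.987]
 [-1.     0.    -0.   ]] [0.59948096 0.02006138 0.17929134]
zt 0.15131876993546134
rect ((38.38432693481445, 79.57095336914062), 9.046939849853516) centre [597.14922572  20.40298031]
```

View pics/z10.png

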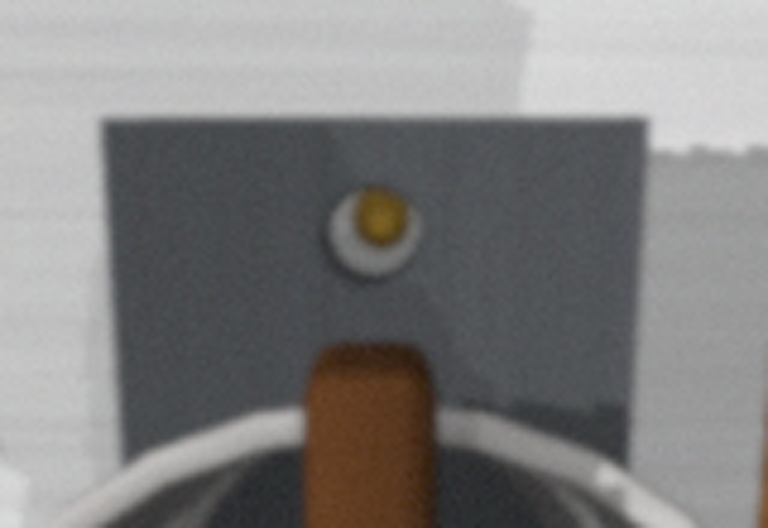

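```bash

python3 - <<'E'
from h import *
c=capture("wrist"); f=lambda x,y:((x+.5)/4.8-.5+180,(y+.5)/4.8-.5+90)
print(ray_at_z(c,*f(375,231),.1513)*1000, ray_at_z(c,*f(382,216),.133)*1000)
E
```

```text
[656.00808084  29.62339933 151.3       ] [656.6937008   28.54921808 133.        ]
```

```bash

python3 -m crank '[[[0,0.5,1],0],[[4,0,0],0],[[4,0,0],0],[[0,0,0],0],[[0,0,0],0]]' 1
python3 -m crank '[[[4,0,0],0],[[4,0,0],0],[[2,0,0],0],[[0,0,0],0],[[0,0,0],0]]' 1
python3 m9.py pics/w11.png; cp pics/z.png pics/z11.png
```

```text
time: 11.15
eef_pos: [0.5999, 0.0191, 0.171]
eef_rot: [-1.944, 1.57, 2.926]
contact_force: [-0.0, -0.2, -3.9]
finger_gap: 0.131
time: 11.65
eef_pos: [0.6, 0.0191, 0.1612]
eef_rot: [-2.612, 1.571, 2.259]
contact_force: [0.0, -0.1, -3.7]
finger_gap: 0.131
[[ 0.     0.987  0.158]
 [ 0.     0.158 -0.987]
 [-1.     0.    -0.   ]] [0.60009217 0.01912254 0.16129761]
zt 0.13356333566546638
rect ((39.05352783203125, 79.75393676757812), 9.043530464172363) centre [598.53515102  19.67975949]
```

View pics/z11.png

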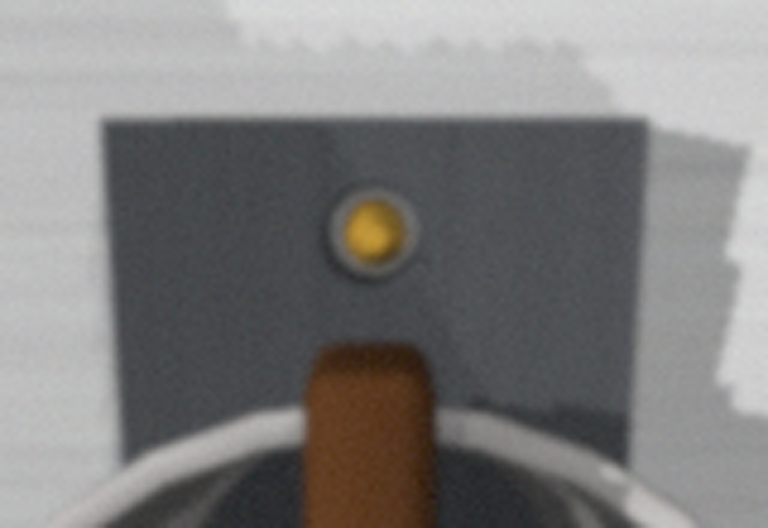

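The peg now sits centred in the hole, at crop position (375,231), and there's no contact force. About 1.5 mm is left to lower. I'll make light contact and then release.

```bash

python3 -m crank '[[[1.5,0,0],0],[[1,0,0],0],[[0,0,0],0],[[0,0,0],0]]' 1
python3 -m crank '[[[0,0,0],0],[[0,0,0],0],[[0,0,0],0],[[0,0,0],0]]' 0.5
python3 -m crank '[[[-10,0,0],0],[[-20,0,0],0],[[-20,0,0],0],[[-25,0,0],0],[[-25,0,0],0],[[0,0,0],0]]' 0.5
python3 m9.py pics/w12.png
```

```text
time: 12.1
eef_pos: [0.6003, 0.0186, 0.1598]
eef_rot: [0.801, 1.57, -0.612]
contact_force: [-5.8, -3.6, 11.9]
finger_gap: 0.131
time: 12.5
eef_pos: [0.6, 0.0192, 0.1586]
eef_rot: [3.12, 1.571, 1.708]
contact_force: [0.2, 0.0, 0.1]
finger_gap: 0.498
time: 13.1
eef_pos: [0.6014, 0.0194, 0.2628]
eef_rot: [1.451, 1.565, 0.039]
contact_force: [0.5, -0.4, -0.8]
finger_gap: 0.505
[[ 0.003  0.987  0.158]
 [ 0.     0.158 -0.987]
 [-1.     0.003  0.   ]] [0.6007486  0.01929204 0.26081718]
zt 0.1321151190778832
rect ((59.0170783996582, 79.4245834350586), 9.038202285766602) centre [598.34325649  19.62495564]
```

View pics/w12.png

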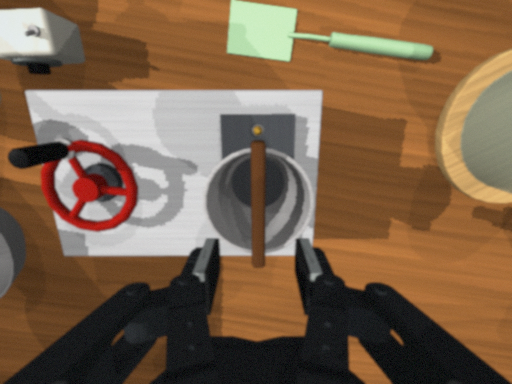

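The hopper is fully seated: flange top at 132.1 mm against a nominal 132, with the peg visible through the hole at (258,130). Next, the wheel.

```bash

python3 -m crank '[[[0,-2,-20],0],[[0,0,-35],0],[[0,0,-40],0],[[0,0,-40],0],[[0,0,-30],0],[[0,0,-15],0],[[0,0,0],0],[[0,0,0],0]]' 0.5
python3 - <<'E'
from h import *
c=capture("wrist"); im=c["image"]; cv2.imwrite("pics/w13.png",im[:,:,::-1])
s,R=tool(); print(np.round(R,3),s["eef_pos"])
W=cloud(c); u,v=np.meshgrid(np.arange(512),np.arange(384))
hsv=cv2.cvtColor(im,cv2.COLOR_RGB2HSV)
red=(hsv[...,1]>180)&((hsv[...,0]<5)|(hsv[...,0]>174))&(W[...,2]>.14)&(W[...,2]<.165)
k=max(cv2.findContours(red.astype(np.uint8),0,cv2.CHAIN_APPROX_NONE)[0],key=cv2.contourArea)
Q=np.array([ray_at_z(c,*q[0],.152)[:2]*1000 for q in k],np.float32); print("rim",cv2.minEnclosingCircle(Q),cv2.fitEllipse(Q))
h=(W[...,2]>.205)&(W[...,2]<.22)&(hsv[...,2]<90)&(v<230)
r,P=fc(W,h); print("handle top",r,len(P),np.median(P,0))
z=W[...,2]; print("hub max", np.nanmax(z[red]))
E
```

```text
time: 13.95
eef_pos: [0.5698, 0.1955, 0.2583]
eef_rot: [-0.927, 1.57, -2.34]
contact_force: [0.3, -0.7, -0.4]
finger_gap: 0.5
[[-0.     0.988  0.156]
 [-0.001  0.156 -0.988]
 [-1.    -0.     0.001]] [0.5700207  0.19498875 0.25839808]
rim ((569.898193359375, 197.30401611328125), 49.03913497924805) ((568.363525390625, 196.35836791992188), (89.65717315673828, 91.38452911376953), 119.53141784667969)
handle top ((595.2979125976562, 118.93170928955078), (81.24314880371094, 210.6912841796875), 10.796223640441895) 1609 [0.61173103 0.0295834  0.21180588]
hub max 0.1624335162977369
```

View pics/w13.png

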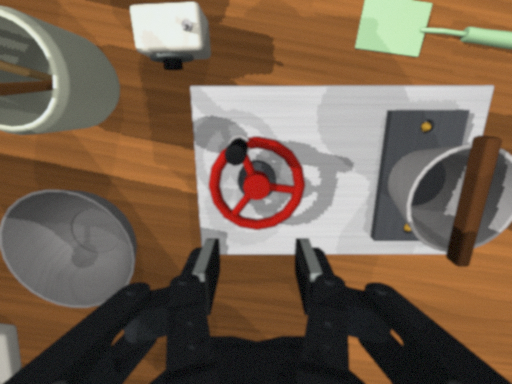

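```bash

python3 - <<'E'
from h import *
c=capture("wrist"); im=c["image"]; W=cloud(c); u,v=np.meshgrid(np.arange(512),np.arange(384))
h=(W[...,2]>.2)&(u<270)&(u>215)&(v<190)&(v>125)
vv,uu=np.nonzero(h);Q=np.array([ray_at_z(c,a,b,.211)[:2]*1000 for a,b in zip(uu,vv)],np.float32)
print(cv2.minEnclosingCircle(Q),Q.mean(0),len(Q),np.nanmedian(W[h],0))
ax=np.array([570.0,197.2]); d=Q.mean(0)-ax; print(np.hypot(*d),np.degrees(np.arctan2(d[1],d[0]))-9.05)
s,R=tool(); p=np.append(ax+45*d/np.hypot(*d),0)/1000; p[2]=.1315; print(p,delta(p))
cv2.imwrite("pics/z14.png",cv2.resize(im[110:240,180:330],None,fx=5,fy=4.6,interpolation=cv2.INTER_CUBIC)[:,:,::-1])
E
```

```text
((609.0707397460938, 220.72720336914062), 9.216537475585938) [609.1004  220.85397] 391 [0.60917554 0.22080224 0.21088163]
45.69848967634614 22.12203911442052
[0.60850276 0.22049243 0.1315    ] [126.93756088  41.98661673 -19.36443004]
```

View pics/z14.png

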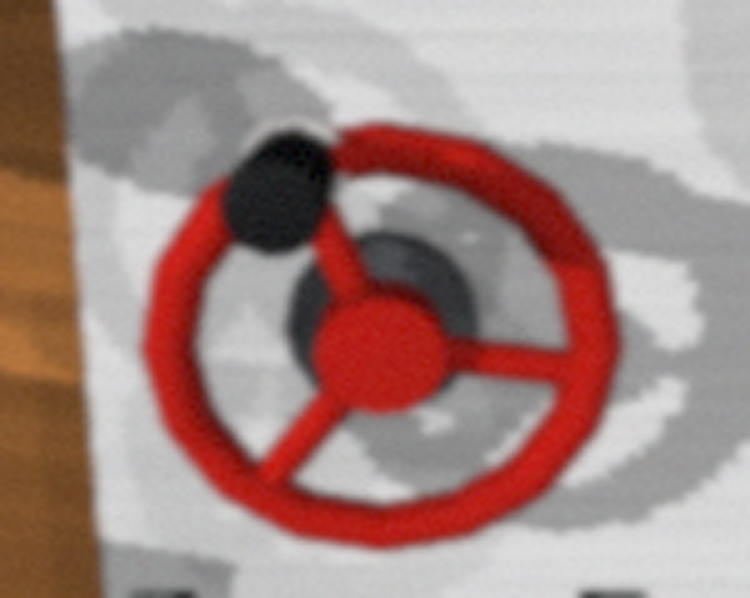

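```bash

python3 -m crank '[[[0,14,-6],0],[[0,18,-8],0],[[10,10,-5],0],[[20,0,0],0],[[20,0,0],0],[[0,0,0],0],[[0,0,0],0]]' 0.5
python3 - <<'E'
from h import *
c=capture("wrist"); im=c["image"]; cv2.imwrite("pics/w15.png",im[:,:,::-1]); W=cloud(c); u,v=np.meshgrid(np.arange(512),np.arange(384))
h=(W[...,2]>.2)&(W[...,2]<.225)&(u<300)&(u>215)&(v<300)&(v>110)&(cv2.cvtColor(im,cv2.COLOR_RGB2GRAY)<70)
vv,uu=np.nonzero(h);Q=np.array([ray_at_z(c,a,b,.211)[:2]*1000 for a,b in zip(uu,vv)],np.float32)
print(cv2.minEnclosingCircle(Q),Q.mean(0),len(Q))
print(read_state()["eef_pos"],delta([.6085,.2203,.1315]))
E
```

```text
time: 14.75
eef_pos: [0.6081, 0.2214, 0.2087]
eef_rot: [-1.517, 1.57, -2.93]
contact_force: [0.1, 0.1, 1.2]
finger_gap: 0.501
((610.6207885742188, 221.8306121826172), 10.342369079589844) [611.03815 221.25578] 544
[0.60845362 0.2216443  0.20943493] [77.93460282 -0.21432572  1.34674489]
```

View pics/w15.png

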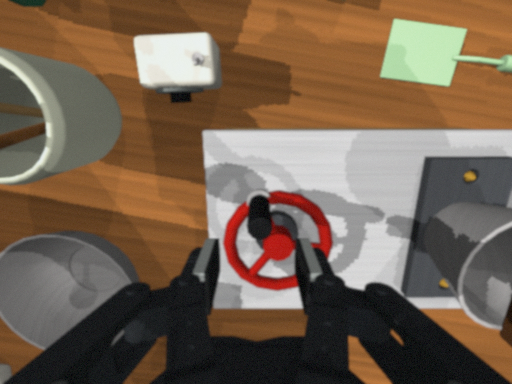

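The handle's top at (260,228) is midway between the fingers. I'll descend and grip.

```bash

python3 -m crank '[[[15,0.5,0.5],0],[[17,0,0],0],[[17,0,0],0],[[15,0,0],0],[[10,0,0],0],[[4,0,0],0],[[0,0,0],0]]' 0.5
python3 -m crank '[[[0,0,0],0],[[0,0,0],0],[[0,0,0],0],[[0,0,0],0],[[0,0,0],0]]' 1
python3 - <<'E'
from h import *
c=capture("wrist"); im=c["image"]; cv2.imwrite("pics/w16.png",im[:,:,::-1]);s,R=tool();print(s["eef_pos"],s["contact_force"],R.round(3))
E
```

```text
time: 15.5
eef_pos: [0.6086, 0.2215, 0.1304]
eef_rot: [-1.742, 1.57, 3.129]
contact_force: [-0.3, 0.8, 0.5]
finger_gap: 0.502
time: 16.0
eef_pos: [0.6091, 0.2216, 0.1316]
eef_rot: [1.635, 1.57, 0.222]
contact_force: [-1.7, -0.9, 6.1]
finger_gap: 0.194
[0.6090587  0.22155912 0.13152445] [-1.79366633 -1.54632719  6.38887411] [[ 0.001  0.988  0.158]
 [ 0.     0.158 -0.988]
 [-1.     0.001 -0.   ]]
```

View pics/w16.png

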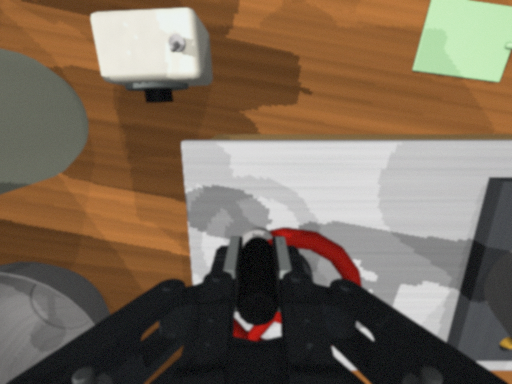

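```bash
cat > ck.py <<'E'
from h import *
s,R=tool(); p=s["eef_pos"][:2]*1000-np.array([570.0,197.2]); th=np.degrees(np.arctan2(p[1],p[0]))-9.05
f=R.T@s["contact_force"]; rd=np.array([np.cos(np.radians(th)),-np.sin(np.radians(th))]); tc=np.array([-np.sin(np.radians(th)),-np.cos(np.radians(th))])
print("t",round(s["time"],2),"r",np.hypot(*p).round(2),"theta",(th%360).round(1),"f_tool",f.round(1),"f_rad,f_ccw",(f[1:]@rd).round(1),(f[1:]@tc).round(1),"gap",round(s["finger_gap"],3),"M",s["moment"].round(2))
E
python3 ck.py
python3 -m crank '[[[0,1.8,5.3],0],[[0,1.5,11.7],0],[[0,-1.5,11.7],0],[[0,-4.5,10.8],0],[[0,-7.2,9.3],0],[[0,-9.3,7.2],0],[[0,-10.8,4.5],0],[[0,-11.7,1.5],0]]' 1
python3 ck.py
```

```text
t 16.05 r 46.03 theta 22.9 f_tool [-6.4 -2.   1.2] f_rad,f_ccw -2.3 -0.4 gap 0.191 M [-0.34  0.28  0.01]
time: 16.85
eef_pos: [0.5788, 0.1518, 0.1315]
eef_rot: [1.207, 1.568, -0.207]
contact_force: [5.2, -1.4, 4.2]
finger_gap: 0.191
t 16.85 r 46.22 theta 271.9 f_tool [-4.2  4.9  2.2] f_rad,f_ccw 2.4 4.8 gap 0.191 M [-0.15 -0.96  0.01]
```

```bash

python3 -m crank '[[[0,-11.7,-1.5],0],[[0,-10.8,-4.5],0],[[0,-9.3,-7.2],0],[[0,-7.2,-9.3],0],[[0,-4.5,-10.8],0],[[0,0,0],0]]' 1
python3 ck.py
python3 - <<'E'
from h import *
c=capture("wrist"); im=c["image"]; cv2.imwrite("pics/w17.png",im[:,:,::-1])
E
```

```text
time: 17.45
eef_pos: [0.5294, 0.1813, 0.1315]
eef_rot: [1.937, 1.568, 0.526]
contact_force: [0.8, 3.6, 6.6]
finger_gap: 0.195
t 17.45 r 43.65 theta 192.4 f_tool [-6.6  1.3 -3.4] f_rad,f_ccw -2.0 -3.0 gap 0.195 M [ 0.59 -0.15 -0.01]
```

View pics/w17.png

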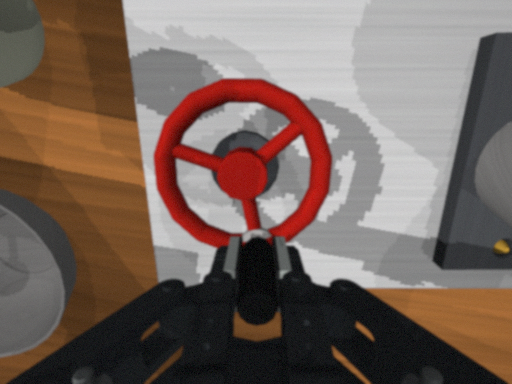

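```bash

python3 -m crank '[[[0,-1.1,-5.8],0],[[0,-0.2,-3],0],[[0,0,-2.9],0],[[0,0,0],0]]' 1
python3 ck.py
python3 -m crank '[[[0,0.1,-3],0],[[0,0,0],0]]' 1
python3 ck.py
```

```text
time: 17.9
eef_pos: [0.5273, 0.1893, 0.1315]
eef_rot: [0.616, 1.568, -0.798]
contact_force: [2.5, -9.6, 11.7]
finger_gap: 0.195
t 17.9 r 43.46 theta 181.4 f_tool [-11.7   1.    9.9] f_rad,f_ccw -0.7 9.9 gap 0.195 M [-2.09 -0.42  0.06]
time: 18.1
eef_pos: [0.5272, 0.1894, 0.1314]
eef_rot: [0.065, 1.565, -1.352]
contact_force: [1.5, -26.2, 18.7]
finger_gap: 0.193
t 18.1 r 43.49 theta 181.3 f_tool [-18.5  -2.5  26.2] f_rad,f_ccw 3.1 26.1 gap 0.193 M [-5.15 -0.2  -0.01]
```

The wheel is at its stop: TCP stays put while the push rises from 10 to 26 N, with the handle at about 181°. I'll relax the push, record the reference pose, then back it off.

```bash

python3 -m crank '[[[0,0,3.5],0],[[0,0,0],0]]' 1
python3 ck.py
python3 - <<'E'
from h import *
for n in("wrist","side"):
  c=capture(n); np.savez(f"stop_{n}.npz",**c); cv2.imwrite(f"pics/stop_{n}.png",c["image"][:,:,::-1])
P=np.mean([read_state()["eef_pos"] for _ in range(1)],0);print(P)
E
```

```text
time: 18.3
eef_pos: [0.5272, 0.1893, 0.1314]
eef_rot: [0.976, 1.569, -0.438]
contact_force: [0.7, -7.9, 11.5]
finger_gap: 0.194
t 18.3 r 43.49 theta 181.4 f_tool [-11.5  -0.5   7.9] f_rad,f_ccw 0.7 7.9 gap 0.194 M [-1.36 -0.34 -0.02]
[0.52723905 0.18928781 0.13145416]
```

View pics/stop_wrist.png

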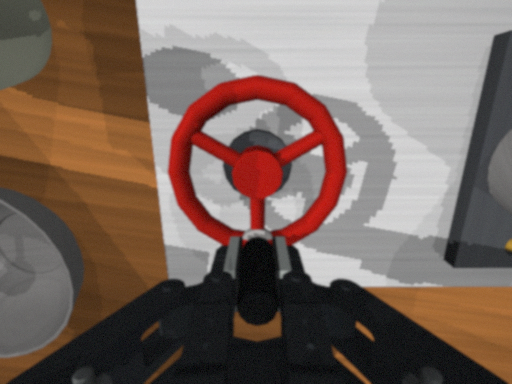

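```bash

python3 -m crank '[[[0,1.5,13],0],[[0,4.5,10.8],0],[[0,7.2,9.3],0],[[0,9.3,7.2],0],[[0,10.8,4.5],0],[[0,11.7,1.5],0],[[0,11.7,-1.5],0],[[0,10.8,-4.5],0]]' 1
python3 ck.py
python3 -m crank '[[[0,9.3,-7.2],0],[[0,7.2,-9.3],0],[[0,4.5,-10.8],0],[[0,1.5,-11.7],0],[[0,-1.5,-11.7],0],[[0,-4.5,-10.8],0],[[0,-7.2,-9.3],0],[[0,-9.3,-7.2],0]]' 1
python3 ck.py
```

```text
time: 19.2
eef_pos: [0.5999, 0.1611, 0.1314]
eef_rot: [1.095, 1.57, -0.319]
contact_force: [-7.1, 0.8, 12.4]
finger_gap: 0.197
t 19.2 r 46.89 theta 300.6 f_tool [-12.4  -6.9  -1.9] f_rad,f_ccw -5.1 -5.0 gap 0.197 M [0.46 1.44 0.01]
time: 20.0
eef_pos: [0.5878, 0.2385, 0.1315]
eef_rot: [1.525, 1.569, 0.112]
contact_force: [1.2, -5.2, 8.7]
finger_gap: 0.193
t 20.0 r 44.99 theta 57.6 f_tool [-8.7  0.3  5.3] f_rad,f_ccw -4.3 -3.1 gap 0.193 M [-1.36 -0.44 -0.02]
```

```bash

python3 -m crank '[[[0,-10.8,-4.5],0],[[0,-11.7,-1.5],0],[[0,-11.7,1.5],0],[[0,-10.8,4.5],0],[[0,-9.3,7.2],0],[[0,-7.2,9.3],0],[[0,-4.5,10.8],0],[[0,-1.5,11.7],0]]' 1
python3 ck.py
python3 -m crank '[[[0,1.5,11.7],0],[[0,4.5,10.8],0],[[0,7.2,9.3],0],[[0,9.3,7.2],0],[[0,10.8,4.5],0],[[0,11.7,1.5],0],[[0,11.7,-1.5],0],[[0,10.8,-4.5],0]]' 1
python3 ck.py
python3 -m crank '[[[0,9.3,-7.2],0],[[0,7.2,-9.3],0],[[0,4.5,-10.8],0],[[0,1.5,-11.7],0],[[0,-1.5,-11.7],0],[[0,-4.5,-10.8],0],[[0,-7.2,-9.3],0],[[0,-9.3,-7.2],0]]' 1
python3 ck.py
```

```text
time: 20.8
eef_pos: [0.5271, 0.1896, 0.1316]
eef_rot: [1.962, 1.568, 0.55]
contact_force: [9.9, 5.4, 2.0]
finger_gap: 0.192
t 20.8 r 43.53 theta 181.0 f_tool [-2.  10.6 -3.8] f_rad,f_ccw -10.7 -3.6 gap 0.192 M [ 1.12 -2.13  0.  ]
time: 21.6
eef_pos: [0.5999, 0.1611, 0.1314]
eef_rot: [1.204, 1.57, -0.209]
contact_force: [-7.8, 0.6, 13.1]
finger_gap: 0.197
t 21.6 r 46.89 theta 300.6 f_tool [-13.1  -7.6  -1.8] f_rad,f_ccw -5.4 -5.6 gap 0.197 M [0.4  1.48 0.03]
time: 22.4
eef_pos: [0.5878, 0.2385, 0.1315]
eef_rot: [1.529, 1.569, 0.116]
contact_force: [2.9, -5.9, 9.8]
finger_gap: 0.195
t 22.4 r 44.97 theta 57.6 f_tool [-9.8  1.9  6.3] f_rad,f_ccw -4.3 -5.0 gap 0.195 M [-1.41 -0.36 -0.01]
```

```bash

python3 -m crank '[[[0,-10.8,-4.5],0],[[0,-11.7,-1.5],0],[[0,-11.7,1.5],0],[[0,-10.8,4.5],0],[[0,-9.3,7.2],0],[[0,-7.2,9.3],0],[[0,-4.5,10.8],0],[[0,-1.5,11.7],0]]' 1
python3 ck.py
python3 -m crank '[[[0,0,0],0],[[0,0,0],0],[[0,0,0],0]]' 1
python3 ck.py
python3 - <<'E'
from h import *
def ang(c):
    im=c["image"]; W=cloud(c); hsv=cv2.cvtColor(im,cv2.COLOR_RGB2HSV)
    u,v=np.meshgrid(np.arange(512),np.arange(384))
    return im
a=dict(np.load("stop_wrist.npz")); b=capture("wrist"); print(read_state()["eef_pos"])
cv2.imwrite("pics/end_wrist.png",b["image"][:,:,::-1])
for c in (a,b):
    hsv=cv2.cvtColor(c["image"],cv2.COLOR_RGB2HSV); W=cloud(c); v=np.arange(384)[:,None]
    red=(hsv[...,1]>180)&((hsv[...,0]<5)|(hsv[...,0]>174))&(v<245)
    vv,uu=np.nonzero(red); Q=np.array([ray_at_z(c,x,y,.152)[:2]*1000 for x,y in zip(uu,vv)])
    d=Q-[570,197.2]; r=np.hypot(*d.T); t=np.degrees(np.arctan2(d[:,1],d[:,0]))-9.05
    m=(r>19)&(r<36); t=t[m]%360
    for k in (60,180,300):
        w=t[abs(t-k)<30]; print(k,len(w),w.mean().round(2) if len(w) else None)
c=capture("top"); cv2.imwrite("pics/end_top.png",c["image"][:,:,::-1])
c=capture("side"); cv2.imwrite("pics/end_side.png",c["image"][:,:,::-1])
E
```

```text
time: 23.2
eef_pos: [0.5271, 0.1896, 0.1316]
eef_rot: [1.965, 1.568, 0.553]
contact_force: [10.4, 6.5, 1.7]
finger_gap: 0.192
t 23.2 r 43.52 theta 181.0 f_tool [-1.7 11.3 -4.7] f_rad,f_ccw -11.4 -4.5 gap 0.192 M [ 1.13 -2.16 -0.01]
time: 23.5
eef_pos: [0.5273, 0.1887, 0.1315]
eef_rot: [1.403, 1.569, -0.01]
contact_force: [1.3, -2.9, 10.1]
finger_gap: 0.195
t 23.5 r 43.5 theta 182.2 f_tool [-10.1   0.8   3. ] f_rad,f_ccw -0.7 3.1 gap 0.195 M [-0.51 -0.34 -0.01]
[0.52735585 0.188797   0.1314892 ]
60 404 59.7
180 282 180.03
300 421 300.26
60 403 60.29
180 288 180.82
300 421 300.82
```

View pics/end_wrist.png

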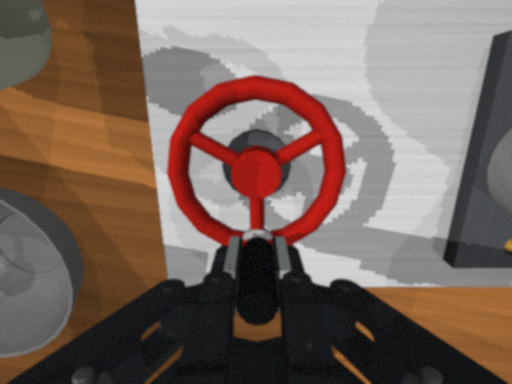

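View pics/end_side.png

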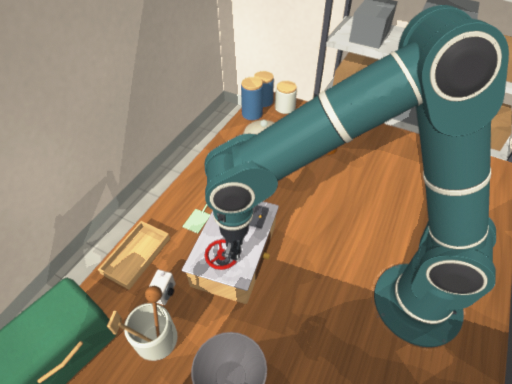

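```bash

python3 -m crank '[[[0,0,-0.6],0],[[0,0,0],0],[[0,0,0],0],[[0,0,0],0]]' 1
python3 ck.py
python3 - <<'E'
from h import *
b=capture("wrist"); print(read_state()["eef_pos"],abs(read_state()["joint_velocities"]).max())
for c in (b,):
    hsv=cv2.cvtColor(c["image"],cv2.COLOR_RGB2HSV); W=cloud(c); v=np.arange(384)[:,None];u=np.arange(512)[None]
    red=(hsv[...,1]>180)&((hsv[...,0]<5)|(hsv[...,0]>174))&(v<245)
    vv,uu=np.nonzero(red); Q=np.array([ray_at_z(c,x,y,.152)[:2]*1000 for x,y in zip(uu,vv)])
    d=Q-[570,197.2]; r=np.hypot(*d.T); t=np.degrees(np.arctan2(d[:,1],d[:,0]))-9.05
    t=t[(r>19)&(r<36)]%360
    print([t[abs(t-k)<30].mean().round(2) for k in (60,180,300)])
    for y,x in ((60,500),(100,490),(150,480),(200,470),(250,465)): print("flange",W[y,x].round(4))
E
```

```text
time: 24.05
eef_pos: [0.5273, 0.1895, 0.1315]
eef_rot: [1.479, 1.569, 0.066]
contact_force: [1.7, -1.8, 9.0]
finger_gap: 0.193
t 24.05 r 43.42 theta 181.1 f_tool [-9.   1.4  2.1] f_rad,f_ccw -1.3 2.1 gap 0.193 M [-0.43 -0.38 -0.  ]
[0.52722002 0.18950402 0.13147357] 0.0030882626426659713
[np.float64(59.42), np.float64(179.77), np.float64(299.92)]
flange [0.6518 0.068  0.1287]
flange [0.6302 0.065  0.129 ]
flange [0.6008 0.0596 0.1298]
flange [0.5686 0.0546 0.1318]
flange [0.5327 0.0434 0.1315]
```

```bash
python3 -c "
from workcell import *
print(close_job())"
```

```text
the job is handed in; nothing more can be done
None
```

The mill is set for a coarse grind. The hopper sits on both pegs and is released. The wheel was closed to its stop and backed off two full turns, and the gripper is still holding the black handle. I handed the job in at about 24 s of the 72 s allowed.

- **Hopper:** My first grip closed above the bar because the real fingertips sit about 34 mm higher than the reported TCP. I corrected for that using the cameras, and the second grip held. After release, the flange top measured 132.1 mm, against 132 mm when fully seated. At the end, five points near the flange's edge read 129–132 mm; I put the low ones down to edge noise.
- **Wheel:** It turned clockwise about 200° and hit its stop: the tool stayed put while the push rose from 10 to 26 N. I then turned it back counter-clockwise through two full circles. It first stopped about 0.7° too far, so I nudged it back.
- **Final check:** The wheel's spokes are within about 0.3° of where they were at the stop, and the tool is within 0.3 mm. The gripper is closed on the handle, the wheel is still, and about 2 N of sideways push remains.
- **Other items:** I kept clear of the other objects and saw no disturbance in the final wrist and side pictures, but I did not re-measure their positions.

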